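Park the washed sample on the drain rail

ROBOT

A 7-joint arm with a two-finger parallel gripper is mounted at the origin on the work surface; the furniture and walls round the work are solid. World frame = base frame: x ahead of the robot, y to its left, z up, the work surface at z = 0. Lengths are in m, angles in rad, forces in N, time in s.
With the tool pointing down it reaches from about 0.35 to 0.9 m from the base axis. Payload 8.1 kg.
Tool frame: the origin (TCP) lies at the very end of the fingers, on their centre line; the grasp point (between the pads) lies 19 mm behind it (manip.grip_depth is the distance from the TCP to the grasp point, in m); z points along the fingers, y is the line along which they close (so a half turn about z gives the same grasp; the last joint's range is limited). The gripper opens to 85 mm and grips with 20 to 120 N. Pads are 22 mm wide; open, the fingers measure 114 mm over their backs; the gripper's body (76 mm by 85 mm) begins 54 mm behind the grasp point. The pads swing forward as they close: fully open they stand 13 mm farther back than shut.
Start: joints at [-1.218, 0.434, 0.025, 1.573, -0.012, 1.134, -0.075], TCP at [0.275, 0.561, 0.231] pointing down, gripper open.
Joint ranges: [-2.62, 2.62], [-0.44, 2.09], [-1.27, 1.32], [0.08, 2.57], [-1.32, 4.46], [0.12, 2], [-2.74, 2.74]. Speed limits (rad/s): [2.22, 2.22, 3.01, 3.01, 3.14, 3.14, 3.14].

INTERFACE

Orientations are given as a unit quaternion [w, x, y, z].
In Python, from bench import manip gives the robot as it stands.
- The arm moves only by the tool drive_tool, never from a script. Its argument "motion" is a list of rows, each a list of 3 entries, a list of its own where there are three numbers: the shift along the tool's x, y, z as a fraction of full scale, then the turn, a rotation vector about the tool's x, y, z as a fraction of full scale, then the closure, from 0 (fully open) to 1 (shut). A call has 1 to 8 rows; each row is the pose to reach, as a shift and turn from the pose commanded when the call began, along the tool's axes at that moment; what a row does not reach only later rows make up. Full scale, the value 1, is 0.8 m for a shift and 2 rad for a turn. A row lasts 1/8 s, in which the tool goes at most 62.5 mm and 10.7 degrees, less where a joint would pass 70% of its speed; a pose out of reach is approached as far as the arm can. A call with a number of a shift or a turn outside -1 to 1 is refused whole. A call with a gripper value outside its range is refused whole. The fingers move at their own pace and stop on an object; the grip force is fixed at half the most. Time passes only in rows, so rows that repeat a pose let the fingers close. It gives the time, the measured TCP pose, the force, the opening and the grip force at its end, in the units of the state.
- manip.sense(): the state, without advancing time (a new reading comes with each control period).
- manip.get_image(name): name is "scene" or "top" or "wrist"; returns a dict with "frame" (420x560x3 uint8, red, green, blue), "mtx" (3x3 intrinsics, pixels), "R" (3x3) and "t" (3): a world point X has camera coordinates R X + t. Camera axes: x right, y down, z forward; pixel columns grow to the right and rows downward; lengths in m; the calibration is good to about 2 mm. The wrist camera is an equidistant fisheye: a pixel r from the principal point sees the ray r / f radians off the axis. A picture is of the moment at which its call begins. There is no depth.
- manip.hand_in(): hands the job in; it is judged then, once.
The state is a dict: "t": time; "joint_pos": joint angles; "qvel": joint speeds; "joint_efforts": joint torques, N m; "eef_pos": TCP position; "eef_rot": TCP orientation; "ft_force": force on the tool from outside, world axes, zero at the start; "moment": the same for the moment, N m; "gripper_width": finger opening in m; "grip_force": force on a finger pad.
Only numpy, scipy, OpenCV 4.12 (cv2) and the standard library are available. Lean on these libraries where they do the work, as an engineer would, in place of code of your own. Each camera call takes 0.05 s, during which the arm holds its last target. There are 200 camera calls.

TASK

The wire basket of washed gravel hangs by its slide ring on the bent rod of the drain rail, still over the slurry cup. Slide it along the rod, round both corners, until the ring is right up against the stop collar above the drip tray, then swing the stop's arm down flat onto the rod behind the ring so that the basket cannot run back. Keep the basket hanging level so no gravel is lost, let go of everything, and leave the other things on the bench where they are.

Things in the scene. Friction and masses are not known exactly. Their poses are not given: they have to be found in the camera images.
- drain_rail: Fixed stand: an 8 mm steel rod bent into a level rail, axis 160 mm above the bench. Own frame, mm, origin on the bench at the stand's middle, z up: foot (-63,-172), along +y to corner (-63,-12), 75 deg right to corner (63,22), 75 deg left and along +y to foot (63,172). Feet 52 across. Drip tray 104x100x16 under the last leg, centre (63,92). Nothing stands above the rod but the open swing stop.
- rod_start (a point): On the rod axis: inner face of a fixed collar (24 mm across) near the first foot, (-63,-132) in the rail's frame; the first straight leg runs from here to corner 1 and the ring can slide from here on.
- rod_corner_1 (a point): First corner, on the rod axis' level: where the axes of the first and middle straight legs would cross. The bend is an arc of 40 mm centre-line radius; it begins and ends 31 mm from this point.
- rod_corner_2 (a point): Second corner: where the axes of the middle and last straight legs would cross. Same bend, 40 mm radius, turning back the other way.
- rod_stop (a point): On the rod axis: centre of the face of the stop collar (24 mm across, 10 wide) on the last leg, (63,132) in the rail's frame, where the ring's travel ends.
- sample_basket: Loose, about 160 g (0.13 to 0.21 kg), one rigid piece; origin at the centre of its slide ring, a steel sleeve threaded on the rod: bore 18 mm along own y, 26 outside, 14 long. Hanging free the origin is 5 mm below the rod axis. The ring binds if turned over 25 deg off the rod's direction: turn it with the rod. Wire basket, 55 mm across, 45 to 87 mm below the origin.
- basket_tab (a point): Middle of the grip tab, 44 mm above the ring's centre (199 mm above the bench hanging free). The upright black plastic tab is 24 mm wide (basket's x), 10 mm thick (basket's y, along the rod) and stands 12 to 60 mm above the ring's centre; pinch it across the 10 mm from above, fingers before and behind it over the rod.
- home (a point): Where the ring's centre is when it hangs free right against the stop collar: (63,125) in the rail's frame, 155 mm high; the ring's y is then along the last leg.
- swing_stop (a joint): Angle of a flat steel arm (11 wide, 5 thick) pivoted beside the last leg on an axis parallel to it: 0 = shut, level across the rod, resting on it (limit); 1.57 upright; 2.0 leaning away from the rod (open limit). Starts open, 1.65 to 2.0. Stiff hinge: stays where left, 0.5 N at the knob moves it. With the ring under it, short of the stop collar, it cannot lie flat.
- swing_stop_pivot (a point): Pivot of the swing stop, in the rail's frame (29,87.5) mm, 166.5 high: 34 mm to the -x side of the rod, 44.5 back from the stop collar's face. From 25 to 43 mm out, the arm carries a tongue reaching 25 mm towards the stop collar; shut, it lies on the rod, its end 5 mm behind the ring.
- swing_stop_knob (a point): Centre of the round black knob, 15 mm across, on the end of the swing stop's arm, 66 mm from the pivot; shut, it lies 32 mm beyond the rod on the rail's +x side, 166 mm high. Push it over and down from above.
- mixing_cup: Grey cup of slurry, 61 mm across, 40 high, loose, under the first leg; origin under its centre. Leave it alone.
- measuring_cylinder: Glass measuring cylinder, 40 mm foot, 170 mm high, loose, behind the rail to the right; origin under its centre. Leave it alone.
- petri_1: Culture dish, 60 mm across, 15 high, loose, at the left side; origin under its centre. Leave it alone.

How it is judged:
On the way, in this order (a step that is already met when the one before it is completed fails the run):
1. the ring has been slid round both corners to the stop collar (distance between sample_basket and home below 0.012 m), for 0.2 s.
2. the swing stop lies flat on the rod behind the ring (distance between sample_basket and home below 0.012 m and value of joint swing_stop below 0.07 rad), for 0.2 s.
At the end, for the whole second after the job is handed in: The ring's centre is within 12 mm of its place against the stop collar, the swing stop is shut to within 0.07 rad (4 degrees), and the basket hangs at rest, within 0.2 rad of plumb (all of step 2 and linear speed of sample_basket below 0.03 m/s and angle between sample_basket's own z axis and vertical below 0.2 rad); the robot touches nothing.
It fails at once if the basket is tipped by more than 0.6 rad (gravel would be lost) (angle between sample_basket's own z axis and vertical above 0.6 rad).
It fails at once if the cup, the measuring cylinder or the culture dish is moved by more than 30 mm or the cylinder is tipped over (distance of any of mixing_cup, measuring_cylinder, petri_1 from where it was at the start of the episode above 0.03 m or angle between measuring_cylinder's own z axis and vertical above 0.5 rad).
It also fails if it takes over 50 s, if anything falls off the work surface, if the arm or the gripper's body presses on something with over 40 N, if the wrist force passes 120 N, or if a joint passes its speed limit or range.

## Working session

There is one attempt and no reset: what is moved stays moved. The work goes in short steps, Python scripts to look and compute and a tool call to move; the robot and the scene stay as the last step left them, time stands still between calls to the robot, and variables do not carry over. Pictures are saved under pics/ and viewed, at most 10 in all, crops included, and the job is handed in when it is done.

Besides the shell and the picture viewer there is one more tool, called after ">>>" by a JSON object that holds its "op" and its "data". drive_tool: Moves the arm, as the interface text tells. Shift numbers are shares of 0.8 m and turn numbers shares of 2 rad, none past 1 either way. Its arguments: {"type":"object","properties":{"motion":{"type":"array"}},"required":["motion"]}

```bash
mkdir -p pics
python3 - <<'E'
from bench import manip
import cv2,pickle
for n in("scene","top"):
    im=manip.get_image(n); cv2.imwrite(f"pics/{n}0.png",cv2.resize(im["frame"][:,:,::-1],(800,600),interpolation=cv2.INTER_CUBIC)); pickle.dump(im,open(f"pics/{n}0.pkl","wb"))
    print(n,im["mtx"],im["R"],im["t"])
s=manip.sense();print(s["t"],s["eef_pos"],s["eef_rot"],manip.grip_depth)
E
```

```text
scene [[408.67668779   0.         277.24156699]
 [  0.         408.67668779 205.02574832]
 [  0.           0.           1.        ]] [[ 0.8747605  -0.48453978 -0.00390776]
 [-0.33712899 -0.60280118 -0.72316995]
 [ 0.34804901  0.63391793 -0.69065907]] [-0.44993874  0.28078242  0.78077783]
top [[487.91409269   0.         275.9660497 ]
 [  0.         487.91409269 205.04242157]
 [  0.           0.           1.        ]] [[ 2.97310037e-02 -9.99557738e-01  6.29200969e-04]
 [-9.76610336e-01 -2.91825488e-02 -2.13027301e-01]
 [ 2.12951449e-01  5.71903131e-03 -9.77046044e-01]] [0.04293555 0.53552194 1.13110414]
0.1 [0.27494217 0.56077579 0.23061369] [-1.03517770e-04  2.25965916e-01  9.74134960e-01 -6.88950531e-04] 0.0187
```

View pics/top0.png

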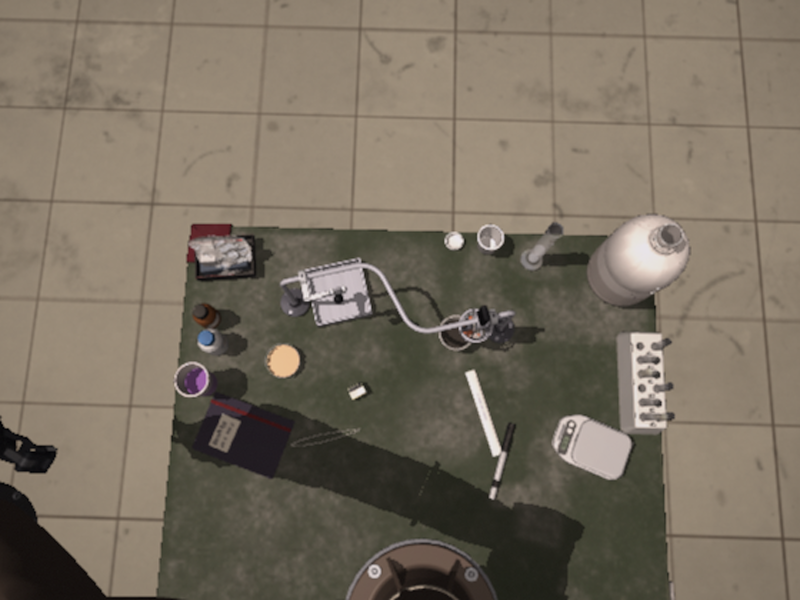

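View pics/scene0.png

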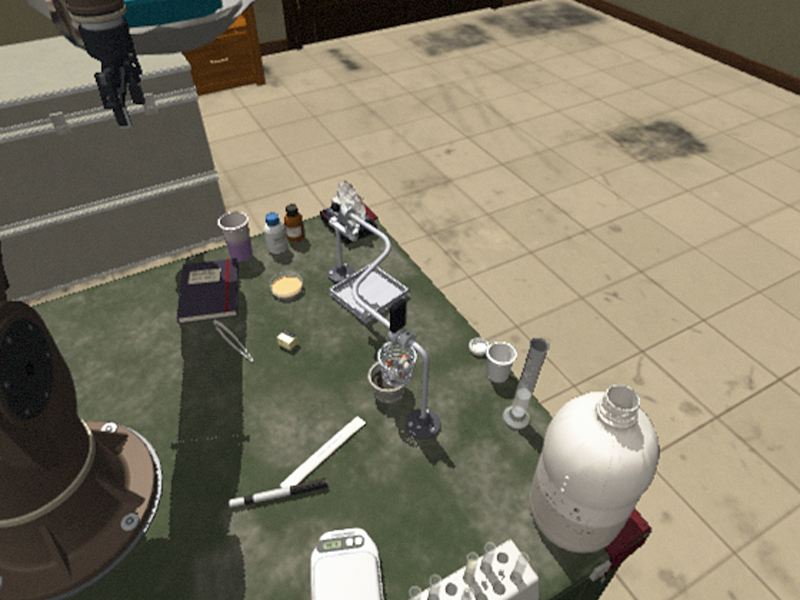

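Run:
```python
import cv2,pickle
im=pickle.load(open("pics/top0.pkl","rb"))["frame"][170:245,190:365,::-1]
cv2.imwrite("pics/crop1.png",cv2.resize(im,None,fx=4.5,fy=4.5,interpolation=cv2.INTER_CUBIC))
```

```text
(no output)
```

View pics/crop1.png

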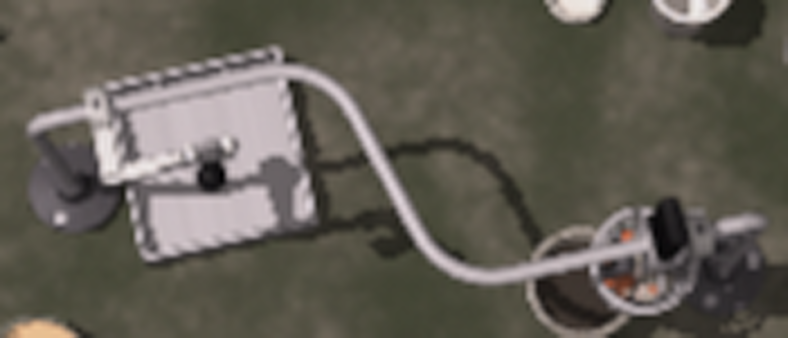

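```bash
cat > h.py <<'E'
import numpy as np,pickle
from scipy.optimize import least_squares
from scipy.spatial.transform import Rotation as Ro
from bench import manip
C1,C2=np.array([-63,-12.]),np.array([63,22.])
def path(n=60):
    P=[np.array([[-63,-172.],[-63,-43]])]
    for C,a,b in((C1,(C1-[-63,-172]),(C2-C1)),(C2,(C2-C1),np.array([0,1.]))):
        a=a/np.linalg.norm(a);b=b/np.linalg.norm(b)
        n_=(b-a)/np.linalg.norm(b-a)
        O=C+n_*40/np.cos(np.arccos(a@b)/2)
        s,e=C-a*30.7-O,C+b*30.7-O
        th=np.linspace(0,1,20)[:,None]; v=s*(1-th)+e*th
        P.append(O+40*v/np.linalg.norm(v,axis=1)[:,None])
    P.append(np.array([[63,172.]])); P=np.vstack(P)
    d=np.r_[0,np.cumsum(np.linalg.norm(np.diff(P,axis=0),axis=1))]
    s=np.arange(0,d[-1],1.)
    return s,np.c_[np.interp(s,d,P[:,0]),np.interp(s,d,P[:,1])]/1000
def proj(c,X):
    q=X@c["R"].T+c["t"]; return q[:,:2]/q[:,2:]*c["mtx"][0,0]+c["mtx"][:2,2]
def ray(c,uv,z):
    d=c["R"].T@np.linalg.solve(c["mtx"],[*uv,1]);o=-c["R"].T@c["t"]
    return o+d*(z-o[2])/d[2]
def toW(p,xy,z=.16):
    xy=np.atleast_2d(xy);c,s=np.cos(p[2]),np.sin(p[2])
    return np.c_[p[0]+c*xy[:,0]-s*xy[:,1],p[1]+s*xy[:,0]+c*xy[:,1],np.full(len(xy),z)]
E
python3 - <<'E'
from h import *
c=pickle.load(open("pics/top0.pkl","rb"))
f=lambda a:np.array(a,float)/4.5+[190,170]
pts=f([(140,97),(200,84),(250,74),(325,82),(360,130),(380,165),(400,200),(430,250),(520,270),(570,261),(630,248)])
ends=f([(33,125),(764,222)])
s,xy=path()
def r(p):
    q=proj(c,toW(p,xy)); d=np.linalg.norm(pts[:,None]-q,axis=2).min(1)
    e=np.linalg.norm(ends-proj(c,toW(p,[[.063,.172],[-.063,-.172]])),axis=1)*.3
    return np.r_[d,e]
g=least_squares(r,[.5,.05,.1],x_scale=[.01,.01,.1],diff_step=1e-4)
p=g.x;print(p,g.fun.round(2));np.save("rail.npy",p)
for n,u,z in(("tabtop",(668,230),.215-.01),("knob",(212,172),.225)):
    X=ray(c,f([u])[0],z);d=X[:2]-p[:2];cs,sn=np.cos(p[2]),np.sin(p[2])
    print(n,X,(cs*d[0]+sn*d[1],-sn*d[0]+cs*d[1]))
print(toW(p,[[.063,.125],[-.063,-.132],[-.063,-.012],[.063,.022]]))
E
```

```text
[0.50591849 0.05457355 0.24778212] [0.14 0.17 0.05 0.03 0.42 0.13 0.14 0.14 0.31 0.13 0.2  0.44 0.28]
tabtop [ 0.47111296 -0.07494586  0.205     ] (np.float64(-0.06550773279362743), np.float64(-0.11702750595161936))
knob [0.48834746 0.13857085 0.225     ] (np.float64(0.0035663213753444195), np.float64(0.08574129100123379))
[[ 0.53633759  0.19120692  0.16      ]
 [ 0.47721617 -0.08884604  0.16      ]
 [ 0.44778564  0.02748901  0.16      ]
 [ 0.56159879  0.09135267  0.16      ]]
```

```bash
cat >> h.py <<'E'
def rows(targets):
    """targets: list of (xyz TCP, yaw of tool y in deg); prints tool-frame rows from the present pose"""
    s=manip.sense();q=s["eef_rot"];R0=Ro.from_quat([q[1],q[2],q[3],q[0]])
    for X,a in targets:
        a=np.radians(a);y=np.array([np.cos(a),np.sin(a),0]);z=np.array([0,0,-1.]);x=np.cross(y,z)
        R1=Ro.from_matrix(np.c_[x,y,z])
        print([(R0.inv().apply(np.array(X)-s["eef_pos"])/.8).round(4).tolist(),((R0.inv()*R1).as_rotvec()/2).round(3).tolist()])
    print(s["t"],s["eef_pos"].round(4) if hasattr(s["eef_pos"],"round") else s["eef_pos"],q,s["ft_force"],s["gripper_width"])
E
python3 - <<'E'
from h import *
p=np.load("rail.npy");T=toW(p,[[-.063,-.117]])[0];print(T)
a=np.degrees(p[2])+90
rows([((.275,.561,.31),63.9),((T[0],T[1],.29),a)])
E
```

```text
[ 0.47353736 -0.07430416  0.16      ]
[[0.0, 0.0001, -0.0992], [-0.001, 0.0, -0.0]]
[[-0.5724, -0.6036, -0.0733], [-0.001, -0.0, -0.352]]
0.1 [0.2749 0.5608 0.2306] [-1.03517770e-04  2.25965916e-01  9.74134960e-01 -6.88950531e-04] [-0.26042194 -0.39485812 -0.05329497] 0.08570217159122939
```

>>> {"op": "drive_tool", "data": {"motion": [[[0, 0, -0.099], [0, 0, 0], 0], [[0, 0, -0.099], [0, 0, 0], 0], [[-0.572, -0.604, -0.073], [0, 0, -0.352], 0], [[-0.572, -0.604, -0.073], [0, 0, -0.352], 0], [[-0.572, -0.604, -0.073], [0, 0, -0.352], 0], [[-0.572, -0.604, -0.073], [0, 0, -0.352], 0], [[-0.572, -0.604, -0.073], [0, 0, -0.352], 0], [[-0.572, -0.604, -0.073], [0, 0, -0.352], 0]]}}

```text
t: 1.1
eef_pos: [0.3867, 0.2019, 0.2985]
eef_rot: [0.0, -0.124, 0.992, 0.0]
ft_force: [1.7, 0.4, -0.1]
gripper_width: 0.0853
grip_force: 0.0
```

Run:
```python
from h import *
p=np.load("rail.npy");T=toW(p,[[-.063,-.117]])[0]
a=np.degrees(p[2])+90
rows([((T[0],T[1],.26),a)])
```

```text
[[-0.0205, -0.3614, 0.0481], [0.0, 0.0, 0.0]]
1.1 [0.3867 0.2019 0.2985] [ 2.22663130e-06 -1.23708827e-01  9.92318560e-01  3.33213287e-05] [ 1.67126248  0.39031267 -0.06735717] 0.0853447550626926
```

>>> {"op": "drive_tool", "data": {"motion": [[[-0.02, -0.361, 0.048], [0, 0, 0], 0], [[-0.02, -0.361, 0.048], [0, 0, 0], 0], [[-0.02, -0.361, 0.048], [0, 0, 0], 0], [[-0.02, -0.361, 0.048], [0, 0, 0], 0], [[-0.02, -0.361, 0.048], [0, 0, 0], 0], [[-0.02, -0.361, 0.048], [0, 0, 0], 0], [[-0.02, -0.361, 0.048], [0, 0, 0], 0]]}}

```text
t: 1.98
eef_pos: [0.4726, -0.0712, 0.2601]
eef_rot: [-0.0, -0.124, 0.992, 0.0]
ft_force: [-0.3, -0.3, 0.4]
gripper_width: 0.0854
grip_force: 0.0
```

Run:
```python
from h import *
import cv2
p=np.load("rail.npy");T=toW(p,[[-.063,-.117]])[0]
a=np.degrees(p[2])+90
im=manip.get_image("wrist");pickle.dump(im,open("pics/w1.pkl","wb"))
cv2.imwrite("pics/w1.png",cv2.resize(im["frame"][:,:,::-1],(800,600)))
rows([((T[0],T[1],.178),a)])
# predicted pixels (800x600) of rail points and tab
X=np.vstack([toW(p,path()[1][[20,60,100,140]]),toW(p,[[-.063,-.117]],.215)])
q=X@im["R"].T+im["t"];th=np.arctan2(np.hypot(q[:,0],q[:,1]),q[:,2]);u=q[:,:2]/np.hypot(q[:,0],q[:,1])[:,None]*th[:,None]*im["mtx"][0,0]+im["mtx"][:2,2]
print((u*800/560).round())
```

```text
[[0.0001, -0.0048, 0.1028], [0.0, -0.0, 0.001]]
2.025 [ 0.4727 -0.0706  0.2602] [-2.39010503e-04 -1.24503766e-01  9.92219057e-01  3.12142739e-04] [0.58570954 0.16277255 0.18002685] 0.08489973381057389
[[315. 310.]
 [387. 310.]
 [460. 310.]
 [529. 313.]
 [377. 347.]]
```

View pics/w1.png

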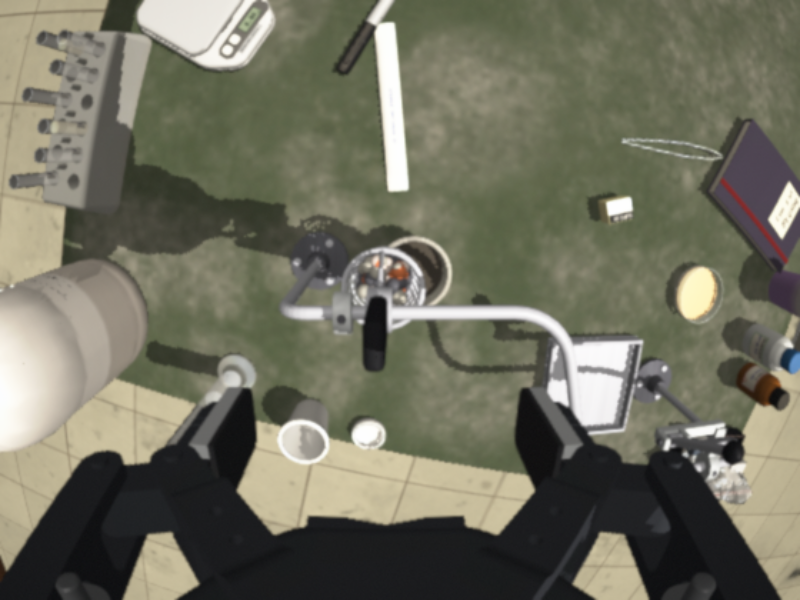

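>>> {"op": "drive_tool", "data": {"motion": [[[0, -0.005, 0.05], [0, 0, 0], 0], [[0, -0.005, 0.1], [0, 0, 0], 0], [[0, -0.005, 0.1], [0, 0, 0], 0.5], [[0, -0.005, 0.1], [0, 0, 0], 1], [[0, -0.005, 0.1], [0, 0, 0], 1], [[0, -0.005, 0.1], [0, 0, 0], 1], [[0, -0.005, 0.1], [0, 0, 0], 1], [[0, -0.005, 0.1], [0, 0, 0], 1]]}}

```text
t: 3.02
eef_pos: [0.4748, -0.0754, 0.1814]
eef_rot: [0.001, -0.124, 0.992, 0.0]
ft_force: [-1.3, 1.5, 7.4]
gripper_width: 0.0091
grip_force: 60.5
```

Run:
```python
from h import *
p=np.load("rail.npy");s,xy=path()
e=np.array(manip.sense()["eef_pos"])
i0=np.argmin(np.linalg.norm(toW(p,xy)[:,:2]-e[:2],axis=1))
off=e[:2]-toW(p,xy)[i0,:2]; print("i0",i0,off)
tan=np.unwrap(np.arctan2(np.gradient(xy[:,1]),np.gradient(xy[:,0])))
end=[k for k in range(len(s)) if xy[k,1]>=.125 and xy[k,0]>.06][0]
print("end",end, len(s))
c,sn=np.cos(p[2]),np.sin(p[2])
oy=np.array([off[0]*c+off[1]*sn,-off[0]*sn+off[1]*c]);print("off rail",oy)
np.save("st.npy",[i0,oy[0],end])
def tgt(k):
    a=tan[k]; n=np.array([np.sin(a),-np.cos(a)]) # right of travel
    return (*toW(p,xy[k]+n*oy[0])[0,:2],.184),np.degrees(a+p[2])
rows([tgt(k) for k in [i0]+np.linspace(i0,i0+70,7).astype(int)[1:].tolist()])
```

```text
i0 54 [ 0.00098573 -0.00012188]
end 376 423
off rail [ 0.00092574 -0.00035991]
[[-0.0, 0.0005, -0.0032], [0.0, 0.001, 0.0]]
[[-0.0, 0.0142, -0.0032], [0.0, 0.001, 0.0]]
[[-0.0, 0.0292, -0.0032], [0.0, 0.001, 0.0]]
[[-0.0, 0.0442, -0.0032], [0.0, 0.001, 0.0]]
[[-0.0, 0.058, -0.0032], [0.0, 0.001, 0.0]]
[[-0.0001, 0.073, -0.0032], [0.0, 0.001, 0.0]]
[[-0.0001, 0.088, -0.0032], [0.0, 0.001, 0.0]]
3.025 [ 0.4748 -0.0754  0.1814] [ 1.04744287e-03 -1.23877139e-01  9.92296989e-01  2.08568227e-04] [-1.33235024  1.51467681  7.39997992] 0.009099412159223426
```

>>> {"op": "drive_tool", "data": {"motion": [[[0, 0, -0.007], [0, 0, 0], 1], [[0, 0, -0.007], [0, 0, 0], 1], [[0, 0.016, -0.007], [0, 0, 0], 1], [[0, 0.034, -0.007], [0, 0, 0], 1], [[0, 0.052, -0.007], [0, 0, 0], 1], [[0, 0.07, -0.007], [0, 0, 0], 1], [[0, 0.088, -0.007], [0, 0, 0], 1], [[0, 0.088, -0.007], [0, 0, 0], 1]]}}

```text
t: 4.03
eef_pos: [0.4564, -0.0061, 0.186]
eef_rot: [-0.0, -0.125, 0.992, 0.0]
ft_force: [0.6, -0.4, -1.4]
gripper_width: 0.0087
grip_force: 59.0
```

```bash
cat >> h.py <<'E'
def along(ks,z=.1855,n_px=None):
    p=np.load("rail.npy");s,xy=path();i0,ox,end=np.load("st.npy")
    tan=np.unwrap(np.arctan2(np.gradient(xy[:,1]),np.gradient(xy[:,0])))
    e=np.array(manip.sense()["eef_pos"]);k0=np.argmin(np.linalg.norm(toW(p,xy)[:,:2]-e[:2],axis=1))
    d=e[:2]-toW(p,xy)[k0,:2];a=tan[k0]+p[2]
    print("at s",k0,"lateral",d@[np.sin(a),-np.cos(a)],"tan",np.degrees(a))
    def tgt(k):
        a=tan[k];return (*toW(p,xy[k]+ox*np.array([np.sin(a),-np.cos(a)]))[0,:2],z),np.degrees(a+p[2])
    rows([tgt(k) for k in ks])
E
python3 -c "
from h import *
along([131,138,145,152,159,166,173,181])"
```

```text
at s 125 lateral 0.00012103827420860457 tan 104.1968694465298
[[-0.0011, 0.007, 0.0007], [0.0, 0.0, 0.022]]
[[-0.0022, 0.0155, 0.0007], [0.0, -0.0, 0.107]]
[[-0.0048, 0.0236, 0.0007], [0.0, -0.0, 0.201]]
[[-0.0087, 0.0312, 0.0007], [0.0, -0.0, 0.288]]
[[-0.014, 0.038, 0.0007], [0.0, -0.0, 0.368]]
[[-0.0202, 0.0437, 0.0007], [0.0, -0.0, 0.456]]
[[-0.0274, 0.0483, 0.0007], [0.0, -0.0, 0.55]]
[[-0.0365, 0.0519, 0.0007], [0.0, -0.0, 0.644]]
4.025 [ 0.4564 -0.0061  0.186 ] [-1.90943815e-05 -1.24913952e-01  9.92167557e-01  2.08940519e-04] [ 0.64868364 -0.42543796 -1.39278182] 0.008696310302244062
```

```bash
python3 -c "
from h import *
along([130,134,138,142,146,150,154,154])"
```

```text
at s 125 lateral 0.00012103827420860457 tan 104.1968694465298
[[-0.001, 0.0058, 0.0007], [0.0, 0.0, 0.012]]
[[-0.0014, 0.0107, 0.0007], [0.0, -0.0, 0.061]]
[[-0.0022, 0.0155, 0.0007], [0.0, -0.0, 0.107]]
[[-0.0035, 0.0202, 0.0007], [0.0, -0.0, 0.162]]
[[-0.0053, 0.0248, 0.0007], [0.0, -0.0, 0.209]]
[[-0.0075, 0.0291, 0.0007], [0.0, -0.0, 0.255]]
[[-0.0101, 0.0332, 0.0007], [0.0, -0.0, 0.31]]
[[-0.0101, 0.0332, 0.0007], [0.0, -0.0, 0.31]]
4.025 [ 0.4564 -0.0061  0.186 ] [-1.90943815e-05 -1.24913952e-01  9.92167557e-01  2.08940519e-04] [ 0.64868364 -0.42543796 -1.39278182] 0.008696310302244062
```

>>> {"op": "drive_tool", "data": {"motion": [[[-0.0005, 0.006, 0], [0, 0, 0.012], 1], [[-0.001, 0.011, 0], [0, 0, 0.06], 1], [[-0.002, 0.0155, 0], [0, 0, 0.107], 1], [[-0.003, 0.02, 0], [0, 0, 0.16], 1], [[-0.005, 0.025, 0], [0, 0, 0.21], 1], [[-0.007, 0.029, 0], [0, 0, 0.255], 1], [[-0.01, 0.033, 0], [0, 0, 0.31], 1], [[-0.01, 0.033, 0], [0, 0, 0.31], 1]]}}

```text
t: 5.03
eef_pos: [0.4581, 0.02, 0.186]
eef_rot: [0.0, 0.185, 0.983, -0.0]
ft_force: [-0.0, 0.7, -1.3]
gripper_width: 0.0095
grip_force: 59.1
```

```bash
python3 -c "
from h import *
along([158,162,166,170,174,178,182,188])"
```

```text
at s 153 lateral 0.0019341284141206672 tan 71.10074738324482
[[0.0011, 0.0066, 0.0007], [-0.0, 0.0, 0.055]]
[[0.0004, 0.0114, 0.0007], [-0.0, 0.0, 0.097]]
[[-0.0008, 0.0162, 0.0007], [-0.0, 0.0, 0.144]]
[[-0.0025, 0.0208, 0.0007], [-0.0, 0.0, 0.2]]
[[-0.0046, 0.0252, 0.0007], [-0.0, 0.0, 0.245]]
[[-0.0071, 0.0293, 0.0007], [-0.0, 0.0, 0.299]]
[[-0.01, 0.0333, 0.0007], [-0.0, 0.0, 0.339]]
[[-0.0148, 0.0391, 0.0007], [-0.0, 0.0, 0.344]]
5.025 [0.4581 0.02   0.186 ] [ 8.76517989e-05  1.85050684e-01  9.82728972e-01 -6.79163641e-05] [-0.0044059  0.7013789 -1.2991184] 0.009533712467430944
```

>>> {"op": "drive_tool", "data": {"motion": [[[0.001, 0.0065, 0], [0, 0, 0.055], 1], [[0.0005, 0.0115, 0], [0, 0, 0.097], 1], [[-0.001, 0.016, 0], [0, 0, 0.144], 1], [[-0.0025, 0.021, 0], [0, 0, 0.2], 1], [[-0.0045, 0.025, 0], [0, 0, 0.245], 1], [[-0.007, 0.0295, 0], [0, 0, 0.299], 1], [[-0.01, 0.0335, 0], [0, 0, 0.34], 1], [[-0.015, 0.039, 0], [0, 0, 0.344], 1]]}}

```text
t: 6.02
eef_pos: [0.4806, 0.0445, 0.186]
eef_rot: [0.0, 0.505, 0.863, -0.0]
ft_force: [0.5, 1.5, -1.5]
gripper_width: 0.0094
grip_force: 59.1
```

```bash
python3 -c "
from h import *
along([195,205,215,225,235,243,247,251,255,259,263,267,271,275])"
```

```text
at s 188 lateral 0.0012188117545435407 tan 29.29804974606318
[[0.0004, 0.0089, 0.0007], [-0.0, 0.0, 0.0]]
[[0.0003, 0.0214, 0.0007], [-0.0, 0.0, 0.0]]
[[0.0003, 0.0339, 0.0007], [-0.0, 0.0, 0.0]]
[[0.0003, 0.0464, 0.0007], [-0.0, 0.0, 0.0]]
[[0.0003, 0.0589, 0.0007], [-0.0, 0.0, 0.0]]
[[0.0003, 0.0689, 0.0007], [-0.0, 0.0, 0.0]]
[[0.0003, 0.0739, 0.0007], [-0.0, 0.0, 0.0]]
[[0.0003, 0.0789, 0.0007], [-0.0, 0.0, -0.007]]
[[0.0006, 0.084, 0.0007], [-0.0, 0.0, -0.051]]
[[0.0014, 0.089, 0.0007], [-0.0, 0.0, -0.101]]
[[0.0026, 0.094, 0.0007], [-0.0, 0.0, -0.151]]
[[0.0044, 0.0988, 0.0007], [-0.0, 0.0, -0.208]]
[[0.0066, 0.1034, 0.0007], [-0.0, 0.0, -0.246]]
[[0.0093, 0.1077, 0.0007], [-0.0, 0.0, -0.298]]
6.025 [0.4806 0.0445 0.186 ] [ 2.89061752e-05  5.04910918e-01  8.63171456e-01 -5.12983861e-05] [ 0.48436612  1.54429981 -1.54276599] 0.009367243495553765
```

>>> {"op": "drive_tool", "data": {"motion": [[[0.001, 0.009, 0], [0, 0, 0], 1], [[0.0015, 0.0215, 0], [0, 0, 0], 1], [[0.002, 0.034, 0], [0, 0, 0], 1], [[0.002, 0.0465, 0], [0, 0, 0], 1], [[0.002, 0.059, 0], [0, 0, 0], 1], [[0.002, 0.069, 0], [0, 0, 0], 1], [[0.002, 0.076, 0], [0, 0, 0], 1], [[0.002, 0.076, 0], [0, 0, 0], 1]]}}

```text
t: 7.02
eef_pos: [0.5329, 0.076, 0.1859]
eef_rot: [0.0, 0.505, 0.863, -0.0]
ft_force: [0.5, -0.1, -2.2]
gripper_width: 0.0091
grip_force: 59.1
```

Run:
```python
from h import *
import cv2
im=manip.get_image("wrist")
cv2.imwrite("pics/w2.png",cv2.resize(im["frame"][:,:,::-1],(800,600)))
along([252,256,260,264,268,272,276,280])
```

```text
at s 249 lateral -0.0006239133503046124 tan 29.29804974606328
[[-0.0019, 0.0043, 0.0005], [-0.0, -0.0, -0.014]]
[[-0.0015, 0.0094, 0.0005], [-0.0, -0.0, -0.067]]
[[-0.0006, 0.0144, 0.0005], [-0.0, -0.0, -0.114]]
[[0.0008, 0.0193, 0.0005], [-0.0, -0.0, -0.17]]
[[0.0027, 0.024, 0.0005], [-0.0, -0.0, -0.208]]
[[0.0051, 0.0286, 0.0005], [-0.0, -0.0, -0.263]]
[[0.0079, 0.0329, 0.0005], [-0.0, -0.0, -0.319]]
[[0.0111, 0.0368, 0.0005], [-0.0, -0.0, -0.367]]
7.075 [0.5326 0.0758 0.1859] [-8.15390220e-05  5.05488934e-01  8.62833075e-01 -1.27141045e-04] [ 0.61578142  0.17937577 -2.14743854] 0.009115267178171129
```

View pics/w2.png

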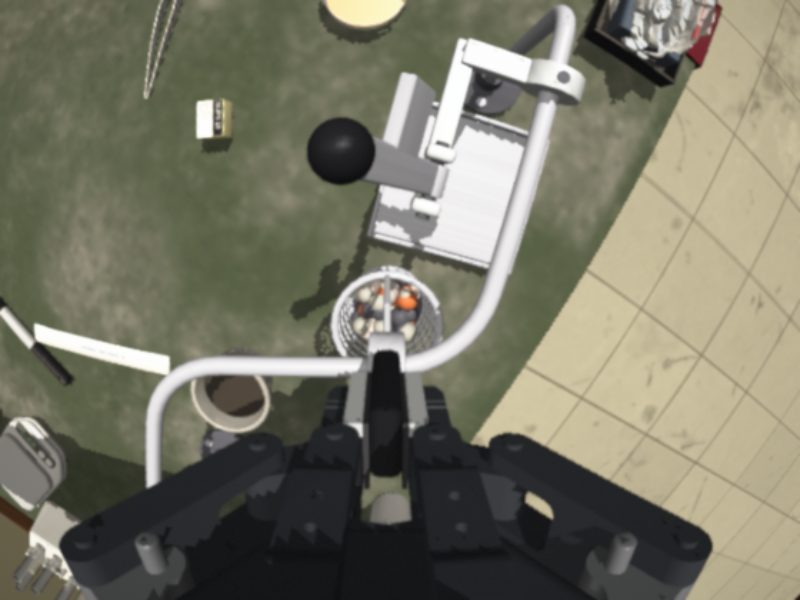

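>>> {"op": "drive_tool", "data": {"motion": [[[-0.0005, 0.0045, 0], [0, 0, -0.014], 1], [[0, 0.0095, 0], [0, 0, -0.067], 1], [[0.0005, 0.0145, 0], [0, 0, -0.114], 1], [[0.002, 0.0195, 0], [0, 0, -0.17], 1], [[0.004, 0.024, 0], [0, 0, -0.21], 1], [[0.006, 0.0285, 0], [0, 0, -0.263], 1], [[0.009, 0.033, 0], [0, 0, -0.319], 1], [[0.012, 0.037, 0], [0, 0, -0.367], 1]]}}

```text
t: 8.07
eef_pos: [0.5539, 0.0988, 0.1861]
eef_rot: [0.0, 0.16, 0.987, 0.0]
ft_force: [1.1, -0.1, -1.5]
gripper_width: 0.0094
grip_force: 59.1
```

Run:
```python
from h import *
along([284,288,292,296,300,304,308,314])
```

```text
at s 281 lateral 0.0005951764963651485 tan 71.72558062879476
[[-0.0002, 0.0042, 0.0007], [0.0, 0.0, -0.038]]
[[0.0005, 0.0092, 0.0007], [0.0, 0.0, -0.095]]
[[0.0017, 0.0142, 0.0007], [0.0, 0.0, -0.15]]
[[0.0034, 0.019, 0.0007], [0.0, 0.0, -0.193]]
[[0.0056, 0.0237, 0.0007], [0.0, 0.0, -0.245]]
[[0.0082, 0.028, 0.0007], [0.0, 0.0, -0.283]]
[[0.0109, 0.0322, 0.0007], [0.0, 0.0, -0.285]]
[[0.0149, 0.0386, 0.0007], [0.0, 0.0, -0.285]]
8.075 [0.5539 0.0988 0.1861] [3.15500835e-05 1.60054295e-01 9.87108210e-01 5.75289827e-05] [ 1.06704992 -0.10680176 -1.52075075] 0.009374153492778788
```

>>> {"op": "drive_tool", "data": {"motion": [[[-0.0005, 0.0045, 0], [0, 0, -0.038], 1], [[0, 0.0095, 0], [0, 0, -0.095], 1], [[0.0015, 0.0145, 0], [0, 0, -0.15], 1], [[0.003, 0.019, 0], [0, 0, -0.193], 1], [[0.0055, 0.024, 0], [0, 0, -0.245], 1], [[0.008, 0.028, 0], [0, 0, -0.283], 1], [[0.011, 0.032, 0], [0, 0, -0.285], 1], [[0.015, 0.0385, 0], [0, 0, -0.285], 1]]}}

```text
t: 9.07
eef_pos: [0.5523, 0.1317, 0.1861]
eef_rot: [0.0, -0.121, 0.993, -0.0]
ft_force: [0.1, -0.6, -1.5]
gripper_width: 0.0094
grip_force: 59.1
```

Run:
```python
from h import *
along([320,330,340,350,360,366,372,377])
```

```text
at s 314 lateral 0.0008586969883559094 tan 104.19684565651791
[[-0.0, 0.0076, 0.0007], [-0.0, 0.0, -0.003]]
[[0.0, 0.0201, 0.0007], [-0.0, 0.0, -0.003]]
[[0.0001, 0.0326, 0.0007], [-0.0, 0.0, -0.003]]
[[0.0002, 0.0451, 0.0007], [-0.0, 0.0, -0.003]]
[[0.0002, 0.0576, 0.0007], [-0.0, 0.0, -0.003]]
[[0.0003, 0.0651, 0.0007], [-0.0, 0.0, -0.003]]
[[0.0003, 0.0726, 0.0007], [-0.0, 0.0, -0.003]]
[[0.0003, 0.0788, 0.0007], [-0.0, 0.0, -0.003]]
9.075 [0.5523 0.1317 0.1861] [ 9.90031403e-06 -1.20878106e-01  9.92667358e-01 -5.36671391e-06] [ 0.09099416 -0.64335746 -1.49234722] 0.009402707059167535
```

>>> {"op": "drive_tool", "data": {"motion": [[[0, 0.01, 0], [0, 0, -0.003], 1], [[0, 0.025, 0], [0, 0, -0.003], 1], [[0, 0.04, 0], [0, 0, -0.003], 1], [[0, 0.055, 0], [0, 0, -0.003], 1], [[0, 0.065, 0], [0, 0, -0.003], 1], [[0, 0.072, 0], [0, 0, -0.003], 1], [[0, 0.076, 0], [0, 0, -0.003], 1], [[0, 0.078, 0], [0, 0, -0.003], 1]]}}

```text
t: 10.07
eef_pos: [0.5374, 0.1916, 0.1861]
eef_rot: [0.0, -0.124, 0.992, -0.0]
ft_force: [0.9, -3.5, -1.4]
gripper_width: 0.0092
grip_force: 59.3
```

Run:
```python
from h import *
along([377])
```

```text
at s 376 lateral 0.0011379969616605588 tan 104.1968456565183
[[0.0003, 0.0017, 0.0007], [-0.0, -0.0, 0.001]]
10.075 [0.5374 0.1916 0.1861] [ 4.69525344e-05 -1.24455154e-01  9.92225141e-01 -4.27628066e-04] [ 0.93334589 -3.48291075 -1.42490762] 0.009212790062457796
```

>>> {"op": "drive_tool", "data": {"motion": [[[0, 0.0, 0.003], [0, 0, 0], 1], [[0, 0.0, 0.006], [0, 0, 0], 1], [[0, 0.0, 0.006], [0, 0, 0], 0.8], [[0, 0.0, 0.006], [0, 0, 0], 0.5], [[0, 0.0, 0.006], [0, 0, 0], 0], [[0, 0.0, 0.006], [0, 0, 0], 0], [[0, 0.0, -0.05], [0, 0, 0], 0], [[0, 0.0, -0.12], [0, 0, 0], 0]]}}

```text
t: 11.08
eef_pos: [0.5364, 0.192, 0.2822]
eef_rot: [-0.001, -0.125, 0.992, -0.0]
ft_force: [0.8, -0.3, -0.2]
gripper_width: 0.0851
grip_force: 0.0
```

Run:
```python
from h import *
import cv2
im=manip.get_image("top")
cv2.imwrite("pics/t2.png",cv2.resize(im["frame"][170:245,190:365,::-1],None,fx=4.5,fy=4.5,interpolation=cv2.INTER_CUBIC))
im=manip.get_image("wrist")
cv2.imwrite("pics/w3.png",cv2.resize(im["frame"][:,:,::-1],(800,600)))
p=np.load("rail.npy");a=np.degrees(p[2])
g=lambda x,z:((*toW(p,[[x,.0875]])[0,:2],z),a)
rows([((*toW(p,[[-.03,.0875]])[0,:2],.285),a),g(-.03,.285),g(-.03,.221)])
```

```text
[[0.1215, -0.0479, 0.0027], [0.005, 0.003, 0.786]]
[[0.1215, -0.0479, 0.0027], [0.005, 0.003, 0.786]]
[[0.1223, -0.0481, 0.0827], [0.005, 0.003, 0.786]]
11.175 [0.5401 0.1932 0.2882] [ 0.00478853 -0.12458885  0.99219557  0.00162491] [ 0.51384358  0.61107828 -0.81530191] 0.08560524266893137
```

View pics/w3.png

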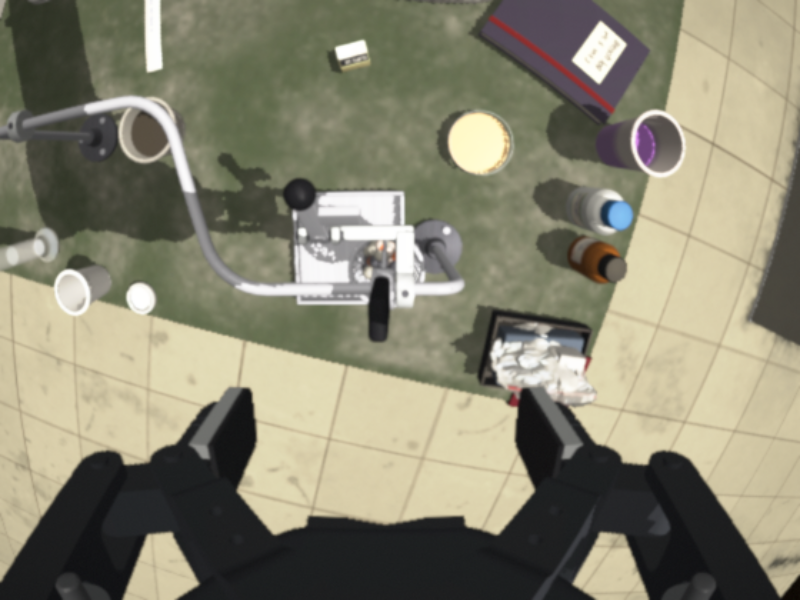

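>>> {"op": "drive_tool", "data": {"motion": [[[0.122, -0.048, 0], [0, 0, 0.785], 1], [[0.122, -0.048, 0], [0, 0, 0.785], 1], [[0.122, -0.048, 0], [0, 0, 0.785], 1], [[0.122, -0.048, 0], [0, 0, 0.785], 1], [[0.122, -0.048, 0], [0, 0, 0.785], 1], [[0.122, -0.048, 0], [0, 0, 0.785], 1], [[0.122, -0.048, 0], [0, 0, 0.785], 1], [[0.122, -0.048, 0], [0, 0, 0.785], 1]]}}

```text
t: 12.18
eef_pos: [0.452, 0.1309, 0.2818]
eef_rot: [-0.0, 0.588, 0.809, -0.0]
ft_force: [-0.5, 0.4, 0.8]
gripper_width: 0.0002
grip_force: 0.0
```

Run:
```python
from h import *
p=np.load("rail.npy");a=np.degrees(p[2])
g=lambda x,z:((*toW(p,[[x,.0875]])[0,:2],z),a)
print(manip.sense()["joint_pos"])
rows([g(-.03,.26),g(-.03,.222),g(-.02,.222),g(0,.222),g(.015,.222),g(.03,.222)])
```

```text
[-0.72327214  0.13041861  0.37409293  1.87947628 -0.05240065  1.14123083
 -0.015467  ]
[[0.0, 0.0044, 0.0272], [-0.0, -0.0, 0.033]]
[[0.0, 0.0044, 0.0747], [-0.0, -0.0, 0.033]]
[[-0.0008, 0.0169, 0.0747], [-0.0, -0.0, 0.033]]
[[-0.0025, 0.0418, 0.0747], [-0.0, -0.0, 0.033]]
[[-0.0037, 0.0605, 0.0747], [-0.0, -0.0, 0.033]]
[[-0.005, 0.0792, 0.0747], [-0.0, -0.0, 0.033]]
12.175 [0.452  0.1309 0.2818] [-6.28047759e-05  5.87542186e-01  8.09193534e-01 -8.79714178e-06] [-0.53520295  0.35997584  0.75304783] 0.0001758778541541157
```

>>> {"op": "drive_tool", "data": {"motion": [[[0, 0.0, 0.035], [0, 0, 0.033], 1], [[0, 0.0, 0.075], [0, 0, 0.033], 1], [[0, 0.017, 0.075], [0, 0, 0.033], 1], [[-0.002, 0.034, 0.075], [0, 0, 0.033], 1], [[-0.003, 0.051, 0.075], [0, 0, 0.033], 1], [[-0.004, 0.068, 0.075], [0, 0, 0.033], 1], [[-0.005, 0.085, 0.075], [0, 0, 0.033], 1], [[-0.005, 0.085, 0.075], [0, 0, 0.033], 1]]}}

```text
t: 13.18
eef_pos: [0.519, 0.1488, 0.2219]
eef_rot: [0.0, 0.612, 0.791, -0.0]
ft_force: [-0.5, -0.8, -0.3]
gripper_width: 0.0002
grip_force: 0.0
```

Run:
```python
from h import *
import cv2
p=np.load("rail.npy");a=np.degrees(p[2])
im=manip.get_image("wrist")
cv2.imwrite("pics/w4.png",cv2.resize(im["frame"][:,:,::-1],(800,600)))
g=lambda x,z:((*toW(p,[[x,.0875]])[0,:2],z),a)
G=lambda th:g(.029+.066*np.cos(th),.1665+.066*np.sin(th)+.0075)
rows([g(.03,.25),g(.058,.25)]+[G(t) for t in (1.1,.9,.7,.5,.3,.15,0)])
```

```text
[[-0.0007, -0.0063, -0.0352], [-0.0, 0.0, 0.003]]
[[-0.0009, 0.0287, -0.0352], [-0.0, 0.0, 0.003]]
[[-0.0009, 0.0299, -0.0137], [-0.0, 0.0, 0.003]]
[[-0.001, 0.0437, -0.0048], [-0.0, 0.0, 0.003]]
[[-0.0011, 0.0556, 0.0067], [-0.0, 0.0, 0.003]]
[[-0.0012, 0.0649, 0.0203], [-0.0, 0.0, 0.003]]
[[-0.0012, 0.0713, 0.0354], [-0.0, 0.0, 0.003]]
[[-0.0012, 0.074, 0.0475], [-0.0, 0.0, 0.003]]
[[-0.0012, 0.075, 0.0598], [-0.0, 0.0, 0.003]]
13.225 [0.5183 0.1486 0.2219] [ 4.02317963e-05  6.11563111e-01  7.91195628e-01 -1.94613438e-04] [-0.22838276  0.05866766  0.8501509 ] -0.00017048854069230243
```

View pics/w4.png

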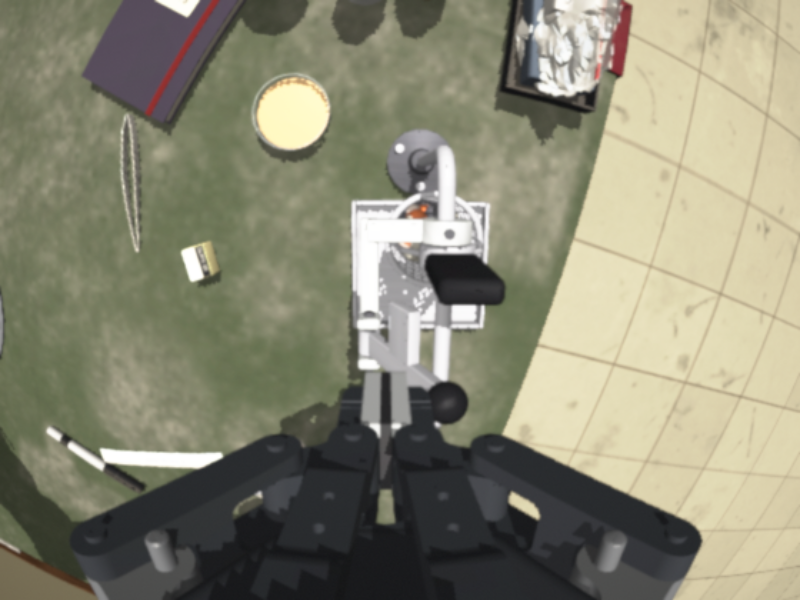

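>>> {"op": "drive_tool", "data": {"motion": [[[0, -0.006, -0.035], [0, 0, 0], 1], [[0, -0.006, -0.035], [0, 0, 0], 1], [[0, 0.032, -0.035], [0, 0, 0], 1], [[-0.001, 0.034, -0.012], [0, 0, 0], 1], [[-0.001, 0.045, -0.003], [0, 0, 0], 1], [[-0.001, 0.056, 0.008], [0, 0, 0], 1], [[-0.001, 0.065, 0.022], [0, 0, 0], 1], [[-0.001, 0.07, 0.03], [0, 0, 0], 1]]}}

```text
t: 14.22
eef_pos: [0.5785, 0.1638, 0.2007]
eef_rot: [0.004, 0.611, 0.791, 0.006]
ft_force: [14.1, 4.6, 8.5]
gripper_width: -0.0001
grip_force: 8.1
```

Run:
```python
from h import *
p=np.load("rail.npy");a=np.degrees(p[2])
g=lambda x,z:((*toW(p,[[x,.0875]])[0,:2],z),a)
G=lambda th:g(.029+.066*np.cos(th),.1665+.066*np.sin(th)+.0075)
rows([G(t) for t in (.3,.15,0)])
```

```text
[[-0.0006, -0.0065, 0.0089], [0.007, -0.0, 0.004]]
[[-0.0007, -0.0039, 0.021], [0.007, -0.0, 0.004]]
[[-0.0007, -0.0031, 0.0333], [0.007, -0.0, 0.004]]
14.225 [0.5785 0.1638 0.2007] [0.00405204 0.61137057 0.79131414 0.00561605] [14.10409922  4.58603076  8.53151754] -0.00010284373875210604
```

Run:
```python
from h import *
import cv2
a=manip.get_image("wrist")["frame"][60:330,150:420,::-1]
c=manip.get_image("scene")["frame"][110:245,200:335,::-1]
cv2.imwrite("pics/c5.png",np.hstack([cv2.resize(a,(400,400)),cv2.resize(c,(400,400),interpolation=cv2.INTER_CUBIC)]))
e=np.array(manip.sense()["eef_pos"]);p=np.load("rail.npy");d=e[:2]-p[:2];c,s=np.cos(p[2]),np.sin(p[2]);print(c*d[0]+s*d[1],-s*d[0]+c*d[1],e, manip.sense()["ft_force"])
```

```text
0.09717690206113677 0.08801728563834488 [0.57854086 0.16373574 0.20042346] [15.16614703  5.21937228  8.064351  ]
```

View pics/c5.png

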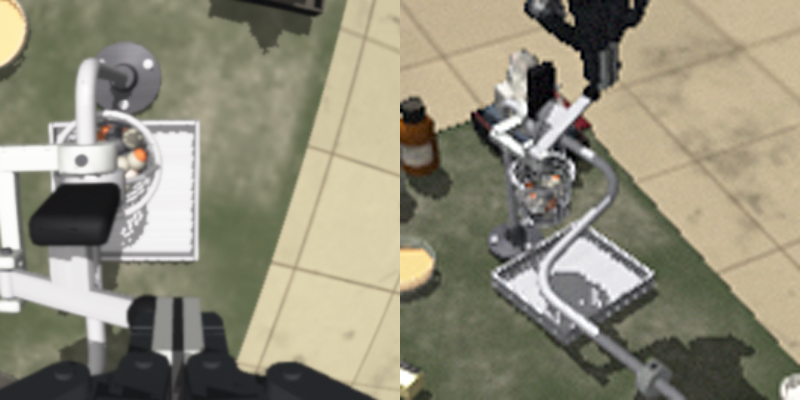

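Run:
```python
from h import *
p=np.load("rail.npy");a=np.degrees(p[2])
g=lambda x,z:((*toW(p,[[x,.0875]])[0,:2],z),a)
rows([g(.100,.2),g(.100,.255),g(.066,.255),g(.068,.225),g(.072,.215),g(.0775,.208),g(.084,.196),g(.088,.183),g(.089,.171)])
```

```text
[[-0.0007, 0.0035, 0.0006], [0.007, -0.0, 0.004]]
[[-0.0007, 0.0045, -0.0682], [0.007, -0.0, 0.004]]
[[-0.0003, -0.038, -0.0688], [0.007, -0.0, 0.004]]
[[-0.0004, -0.036, -0.0312], [0.007, -0.0, 0.004]]
[[-0.0004, -0.0312, -0.0187], [0.007, -0.0, 0.004]]
[[-0.0005, -0.0245, -0.0098], [0.007, -0.0, 0.004]]
[[-0.0005, -0.0165, 0.0053], [0.007, -0.0, 0.004]]
[[-0.0006, -0.0118, 0.0216], [0.007, -0.0, 0.004]]
[[-0.0006, -0.0107, 0.0366], [0.007, -0.0, 0.004]]
14.325 [0.5785 0.1637 0.2004] [0.00410995 0.6113661  0.791318   0.00551531] [15.16614703  5.21937228  8.064351  ] -0.0001586200753432909
```

>>> {"op": "drive_tool", "data": {"motion": [[[0, 0.014, 0], [0, 0, 0], 1], [[0, 0.014, -0.035], [0, 0, 0], 1], [[0, 0.014, -0.072], [0, 0, 0], 1], [[0, 0.014, -0.072], [0, 0, 0], 1], [[0, -0.03, -0.072], [0, 0, 0], 1], [[0, -0.03, -0.072], [0, 0, 0], 1]]}}

```text
t: 15.08
eef_pos: [0.5466, 0.1551, 0.2544]
eef_rot: [-0.001, 0.611, 0.791, -0.001]
ft_force: [0.8, 1.1, 0.2]
gripper_width: 0.0003
grip_force: 0.0
```

Run:
```python
from h import *
import cv2
a=manip.get_image("wrist")["frame"][60:330,150:420,::-1]
c=manip.get_image("scene")["frame"][110:245,200:335,::-1]
cv2.imwrite("pics/c6.png",np.hstack([cv2.resize(a,(400,400)),cv2.resize(c,(400,400),interpolation=cv2.INTER_CUBIC)]))
p=np.load("rail.npy");a=np.degrees(p[2])
g=lambda x,z:((*toW(p,[[x,.0875]])[0,:2],z),a)
rows([g(.066,.255),g(.068,.225),g(.072,.215),g(.0775,.208),g(.084,.196),g(.088,.183),g(.089,.171)])
```

```text
[[-0.0004, -0.0004, -0.0001], [-0.001, -0.0, 0.004]]
[[-0.0004, 0.0021, 0.0374], [-0.001, -0.0, 0.004]]
[[-0.0004, 0.0071, 0.0499], [-0.001, -0.0, 0.004]]
[[-0.0005, 0.014, 0.0586], [-0.001, -0.0, 0.004]]
[[-0.0006, 0.0222, 0.0736], [-0.001, -0.0, 0.004]]
[[-0.0006, 0.0272, 0.0898], [-0.001, -0.0, 0.004]]
[[-0.0006, 0.0284, 0.1048], [-0.001, -0.0, 0.004]]
15.175 [0.5487 0.156  0.2549] [-3.98171396e-04  6.11378815e-01  7.91337880e-01 -3.82182309e-04] [ 0.19502627 -0.54801502  0.5763099 ] -5.323911451452949e-05
```

View pics/c6.png

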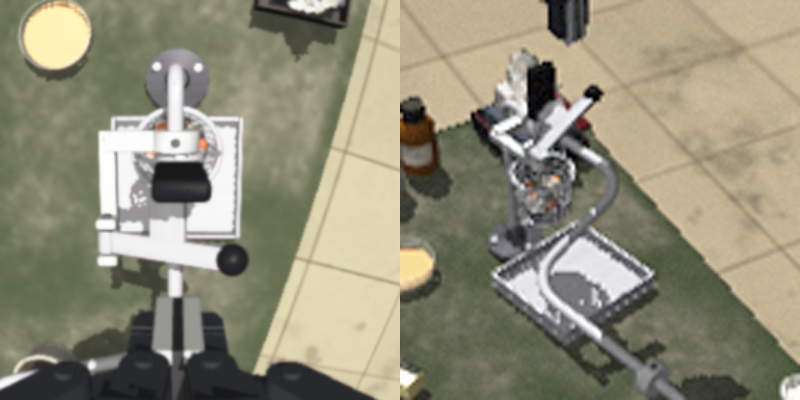

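Run:
```python
from h import *
c=pickle.load(open("pics/scene0.pkl","rb"));p=np.load("rail.npy")
for th in np.arange(0,1.3,.1):
    X=toW(p,[[.029+.066*np.cos(th),.0875]],.1665+.066*np.sin(th));u=proj(c,X)[0]
    print(round(th,1),((u-[200,110])/135*400+[400,0]).round(),(X[0,2]).round(3))
```

```text
0.0 [598. 117.] 0.166
0.1 [597. 110.] 0.173
0.2 [596. 104.] 0.18
0.3 [594.  98.] 0.186
0.4 [592.  93.] 0.192
0.5 [589.  88.] 0.198
0.6 [585.  83.] 0.204
0.7 [581.  80.] 0.209
0.8 [577.  77.] 0.214
0.9 [572.  74.] 0.218
1.0 [566.  73.] 0.222
1.1 [560.  72.] 0.225
1.2 [554.  72.] 0.228
```

Run:
```python
from h import *
p=np.load("rail.npy");a=np.degrees(p[2])
g=lambda x,z:((*toW(p,[[x,.0875]])[0,:2],z),a)
rows([g(.088,.25),g(.088,.21),g(.089,.195),g(.091,.185),g(.092,.178),g(.092,.171)])
```

```text
[[-0.0006, 0.0271, 0.0061], [-0.001, -0.0, 0.004]]
[[-0.0006, 0.0271, 0.0561], [-0.001, -0.0, 0.004]]
[[-0.0006, 0.0284, 0.0748], [-0.001, -0.0, 0.004]]
[[-0.0006, 0.0309, 0.0873], [-0.001, -0.0, 0.004]]
[[-0.0006, 0.0322, 0.0961], [-0.001, -0.0, 0.004]]
[[-0.0006, 0.0322, 0.1048], [-0.001, -0.0, 0.004]]
15.175 [0.5487 0.156  0.2549] [-3.98171396e-04  6.11378815e-01  7.91337880e-01 -3.82182309e-04] [ 0.19502627 -0.54801502  0.5763099 ] -5.323911451452949e-05
```

>>> {"op": "drive_tool", "data": {"motion": [[[0, 0.027, 0.006], [0, 0, 0], 1], [[0, 0.027, 0.035], [0, 0, 0], 1], [[0, 0.027, 0.06], [0, 0, 0], 1], [[0, 0.029, 0.075], [0, 0, 0], 1], [[0, 0.031, 0.088], [0, 0, 0], 1], [[0, 0.032, 0.096], [0, 0, 0], 1], [[0, 0.032, 0.104], [0, 0, 0], 1], [[0, 0.032, 0.104], [0, 0, 0], 1]]}}

```text
t: 16.18
eef_pos: [0.5745, 0.1624, 0.1733]
eef_rot: [0.0, 0.612, 0.791, 0.001]
ft_force: [-1.8, -0.8, 6.8]
gripper_width: -0.0006
grip_force: 3.3
```

Run:
```python
from h import *
rows([])
c=manip.get_image("scene")["frame"][110:245,200:335,::-1]
import cv2;cv2.imwrite("pics/c7.png",cv2.resize(c,(560,560),interpolation=cv2.INTER_CUBIC))
```

```text
16.175 [0.5745 0.1624 0.1733] [3.43560417e-04 6.11533231e-01 7.91218328e-01 7.39654277e-04] [-1.84857617 -0.8468182   6.77200762] -0.0005869909589320647
```

>>> {"op": "drive_tool", "data": {"motion": [[[0, 0, 0.004], [0, 0, 0], 1], [[0, 0, 0.004], [0, 0, 0], 1], [[0, 0, 0.004], [0, 0, 0], 1], [[0, 0, 0], [0, 0, 0], 1], [[0, 0, -0.05], [0, 0, 0], 1], [[0, 0, -0.12], [0, 0, 0], 1], [[0, 0, -0.16], [0, 0, 0], 1], [[0, 0, -0.16], [0, 0, 0], 1]]}}

```text
t: 17.23
eef_pos: [0.5753, 0.1625, 0.3035]
eef_rot: [0.001, 0.612, 0.791, 0.003]
ft_force: [-0.2, 0.1, -0.5]
gripper_width: -0.0001
grip_force: 0.0
```

Run:
```python
from h import *
import cv2
a=manip.get_image("wrist")["frame"][60:330,150:420,::-1]
c=manip.get_image("scene")["frame"][110:245,200:335,::-1]
cv2.imwrite("pics/c8.png",np.hstack([cv2.resize(a,(400,400)),cv2.resize(c,(400,400),interpolation=cv2.INTER_CUBIC)]))
```

```text
(no output)
```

View pics/c8.png

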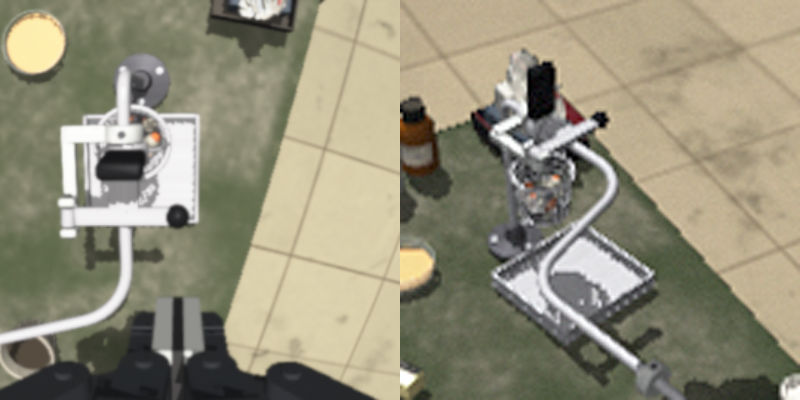

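```bash
python3 -c "
from bench import manip
print(manip.hand_in())"
```

```text
the job is handed in; nothing more can be done
None
```

I slid the basket round both corners to the stop collar, shut the swing stop flat behind the ring, moved the arm clear and handed the job in at about 17 s. The last picture shows the knob at its shut position and the basket hanging at the collar; the hand-in returned no verdict.

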